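# Re-set the sprung mousetraps under the low shelf

## Robot

A 6-joint arm with a two-finger parallel gripper is mounted at the origin on a cart in front of the work surface, level with it; the furniture and walls round the work are solid. World frame = base frame: x ahead of the robot, y to its left, z up, the work surface at z = 0. Lengths are in m, angles in rad, forces in N, time in s.
With the tool pointing down it reaches from about 0.225 to 0.725 m from the base axis. Payload 3.1 kg.
Tool frame: the origin (TCP) lies on the centre line of the jaws, within the pads' length; the fingertips stand 17 mm ahead of it and the grasp point (between the pads) lies 2 mm behind it; z points along the fingers, y is the line along which they close (so a half turn about z gives the same grasp; the last joint's range is limited). The gripper opens to 85 mm and grips with 20 to 120 N. Pads are 22 mm wide; open, the fingers measure 114 mm over their backs; the gripper's body (76 mm by 85 mm) begins 54 mm behind the grasp point. The pads swing forward as they close: fully open they stand 13 mm farther back than shut.
Start: joints at [-1.445, 0.048, 0.099, 1.622, 0, 1.443], TCP at [0.132, -0.508, 0.248] pointing down, gripper open.
Joint ranges: [-2.91, 2.91], [-0.99, 1.94], [-1.21, 1.42], [-2.12, 2.29], [-1.49, 1.47], [-3.14, 3.14]. Speed limits (rad/s): [2.79, 2.79, 3.14, 3.14, 3.14, 3.14].

## Interface

Orientations are given as a unit quaternion [w, x, y, z].
In Python, from station import sense, vision, job gives the robot as it stands. The module is installed in compiled form; this text tells all that it offers.
- The arm moves only by the tool apply_moves, never from a script. Its argument "plan" is a list of rows, each a list of 3 entries, a list of its own where there are three numbers: the closure, from 0 (fully open) to 1 (shut), then the shift along the tool's x, y, z in mm, then the turn, a rotation vector about the tool's x, y, z in rad. A call has 1 to 20 rows; each row shifts and turns the commanded pose from where the row before left it, along the tool's axes as they then stand; what a row does not reach is not made up. A row lasts 1/12 s, in which the tool goes at most 41.7 mm and 7.16 degrees, less where a joint would pass 70% of its speed; a pose out of reach is approached as far as the arm can. A call with a gripper value outside its range is refused whole. The fingers move at their own pace and stop on an object; the grip force is fixed at half the most. Time passes only in rows, so rows that do not move let the fingers close. It gives the time, the measured TCP pose, the force, the opening and the grip force at its end, in the units of the state.
- sense(): the state, without advancing time (a new reading comes with each control period).
- vision.snapshot(name): name is "scene" or "top" or "wrist"; returns a dict with "color" (480x640x3 uint8, red, green, blue), "z_map" (480x640 float32, m along the optical axis (not along the pixel's ray), 0 where there is no reading), "intrinsics" (3x3 intrinsics, pixels), "world_to_cam" (4x4, takes a point from world to camera coordinates); the wrist camera has in their place "T_tool_cam" (4x4, takes a point from camera to tool coordinates, whose origin is the TCP and whose axes are the flange's). Camera axes: x right, y up, looking along -z (the intrinsics and any distortion apply to the point x, -y, -z); pixel columns grow to the right and rows downward; lengths in m; the calibration is good to about 2 mm. A picture is of the moment at which its call begins: read the wrist's pose just before it.
- job.hand_in(): hands the job in; it is judged then, once.
The state is a dict: "time": time; "joint_pos": joint angles; "joint_vel": joint speeds; "joint_efforts": joint torques, N m; "ee_pos": TCP position; "orientation": TCP orientation; "contact_force": force on the tool from outside, world axes, zero at the start; "moment": the same for the moment, N m; "finger_gap": finger opening in m; "grip_force": force on a finger pad.
Only numpy, scipy, OpenCV 4.12 (cv2) and the standard library are available. Lean on these libraries where they do the work, as an engineer would, in place of code of your own. Each camera call takes 0.05 s, during which the arm holds its last target. There are 200 camera calls.

## Task

The mousetraps under the low shelf have all gone off. Pull each one out by its tail fin, draw its spring arm right back over until the catch hooks it, then slide it back under the shelf without setting it off: nose to the back, lying flat and about square to the shelf, with the body under the board and only the tail with its fin sticking out at the front. Do not bump the shelf hard, and leave the jars and the other things where they are.

Things in the scene. Friction and masses are not known exactly. Their poses are not given: they have to be found in the camera images.
- riser: Low worktop shelf, fixed: wooden board 120 x 410 x 12 mm on 14 mm thick end panels (380 mm between them), open at front and back. Underside of the board 68 mm above the worktop, top at 80 mm. Origin on the worktop under the board's middle; x points from the open front edge (x = -60 mm) to the back, y to the left along the board.
- trap_a: Black spring trap, 0.7 kg, base plate 200 x 76 x 10 mm (right-hand one at first; 2 or 3 alike are present, None = absent). Origin: underside of the plate below the arm's hinge (hinge along y, 26 mm up). x points to the nose, which ends at +60 mm (34 mm high ledge at 47..59 mm); tail end at -140 mm. The body is the part ahead of x = -60 mm, the rest the tail.
- trap_a_arm (a joint): Spring arm: 0 = sprung, lying forward over the nose 25 degrees above level; grows as it is drawn up, over and back. Its left-hand pin pushes the catch aside from 2.2 on (0.5 N more) and is past it at 2.6; stop at 2.705 (level, to the tail). Let go beyond 2.65 it stays hooked at about 2.55; let go unhooked it snaps to 0. The spring pulls with 1.2 to 2.1 N at the bar.
- trap_a_bar (a point): Centre of the grip bar: a freely turning sleeve 12 mm thick, 42 mm long across the trap (along its y), at the end of the spring arm, 60 mm from the hinge. Take its middle, fingers fore and aft: at y = 30..38 mm, x = -46..-31 mm stands the 50 mm high sprung catch hook, and the tail fin begins at x = -96 mm. Its axes turn with the sleeve.
- trap_a_tail (a point): Grip point on the tail fin, 116 mm behind the trap's origin, 40 mm above the underside: an upright fin 40 mm long, 14 mm thick across the trap, top 48 mm up, to pull and push the trap by.
- trap_a_plate (a point): Middle of the top of the trigger plate (28 x 36 mm, with a bait cup), 28 mm ahead of the hinge, 23 mm above the underside. With the arm hooked, about 2 N down on it frees the hook and the trap fires.
- trap_b: Black spring trap, 0.7 kg, base plate 200 x 76 x 10 mm (middle one at first; 2 or 3 alike are present, None = absent). Origin: underside of the plate below the arm's hinge (hinge along y, 26 mm up). x points to the nose, which ends at +60 mm (34 mm high ledge at 47..59 mm); tail end at -140 mm. The body is the part ahead of x = -60 mm, the rest the tail.
- trap_b_arm (a joint): Spring arm: 0 = sprung, lying forward over the nose 25 degrees above level; grows as it is drawn up, over and back. Its left-hand pin pushes the catch aside from 2.2 on (0.5 N more) and is past it at 2.6; stop at 2.705 (level, to the tail). Let go beyond 2.65 it stays hooked at about 2.55; let go unhooked it snaps to 0. The spring pulls with 1.2 to 2.1 N at the bar.
- trap_b_bar (a point): Centre of the grip bar: a freely turning sleeve 12 mm thick, 42 mm long across the trap (along its y), at the end of the spring arm, 60 mm from the hinge. Take its middle, fingers fore and aft: at y = 30..38 mm, x = -46..-31 mm stands the 50 mm high sprung catch hook, and the tail fin begins at x = -96 mm. Its axes turn with the sleeve.
- trap_b_tail (a point): Grip point on the tail fin, 116 mm behind the trap's origin, 40 mm above the underside: an upright fin 40 mm long, 14 mm thick across the trap, top 48 mm up, to pull and push the trap by.
- trap_b_plate (a point): Middle of the top of the trigger plate (28 x 36 mm, with a bait cup), 28 mm ahead of the hinge, 23 mm above the underside. With the arm hooked, about 2 N down on it frees the hook and the trap fires.
- trap_c: Black spring trap, 0.7 kg, base plate 200 x 76 x 10 mm (left-hand one at first; 2 or 3 alike are present, None = absent). Origin: underside of the plate below the arm's hinge (hinge along y, 26 mm up). x points to the nose, which ends at +60 mm (34 mm high ledge at 47..59 mm); tail end at -140 mm. The body is the part ahead of x = -60 mm, the rest the tail.
- trap_c_arm (a joint): Spring arm: 0 = sprung, lying forward over the nose 25 degrees above level; grows as it is drawn up, over and back. Its left-hand pin pushes the catch aside from 2.2 on (0.5 N more) and is past it at 2.6; stop at 2.705 (level, to the tail). Let go beyond 2.65 it stays hooked at about 2.55; let go unhooked it snaps to 0. The spring pulls with 1.2 to 2.1 N at the bar.
- trap_c_bar (a point): Centre of the grip bar: a freely turning sleeve 12 mm thick, 42 mm long across the trap (along its y), at the end of the spring arm, 60 mm from the hinge. Take its middle, fingers fore and aft: at y = 30..38 mm, x = -46..-31 mm stands the 50 mm high sprung catch hook, and the tail fin begins at x = -96 mm. Its axes turn with the sleeve.
- trap_c_tail (a point): Grip point on the tail fin, 116 mm behind the trap's origin, 40 mm above the underside: an upright fin 40 mm long, 14 mm thick across the trap, top 48 mm up, to pull and push the trap by.
- trap_c_plate (a point): Middle of the top of the trigger plate (28 x 36 mm, with a bait cup), 28 mm ahead of the hinge, 23 mm above the underside. With the arm hooked, about 2 N down on it frees the hook and the trap fires.
- spice_jar_a: Spice jar with green lid, 44 x 44 x 100 mm, standing on the shelf board; a bystander to leave alone. Origin: centre of its underside.
- spice_jar_b: Spice jar with pale lid, 43 x 43 x 106 mm, standing on the shelf board; a bystander to leave alone. Origin: centre of its underside.
- sugar_tin: Small white pot with wooden lid, 70 x 70 x 75 mm, standing on the shelf board; a bystander to leave alone. Origin: centre of its underside.
- lemon: Lemon, 83 x 58 x 58 mm, lying on the worktop; a bystander to leave alone. Origin: centre of its underside.
- garlic: Garlic bulb, 60 x 57 x 58 mm, on the worktop; a bystander to leave alone. Origin: centre of its underside.
- egg_timer: Red and white kitchen timer, 65 x 65 x 52 mm, on the worktop; a bystander to leave alone. Origin: centre of its underside.
- tin: Small tin, 57 x 57 x 72 mm, on the worktop; a bystander to leave alone. Origin: centre of its underside.

How it is judged:
By the outcome, as a careful person would: the job done as asked, in the order asked, and still so for the second after the job is handed in, with the robot touching nothing.
Of trap_a, trap_b, trap_c only 2 to 3 are there at a start; the rules pass over those that are not, and their reading is None.
At some moment in a run one of trap_a, trap_b, trap_c may be knocked a few centimetres aside while the robot is not near it.
Once in a run the grip may slacken for a moment while it holds something.
It also fails if it takes over 210 s, if anything falls off the work surface, if the arm or the gripper's body presses on something with over 40 N, if the wrist force passes 120 N, or if a joint passes its speed limit or range.

## Working session

There is one attempt and no reset: what is moved stays moved. The work goes in short steps, Python scripts to look and compute and a tool call to move; the robot and the scene stay as the last step left them, time stands still between calls to the robot, and variables do not carry over. Pictures are saved under pics/ and viewed, at most 14 in all, crops included, and the job is handed in when it is done.

Besides the shell and the picture viewer there is one more tool, called after ">>>" as a command line: name --argument value ..., lists and objects as JSON in quotes. apply_moves: Moves the arm, as the interface text tells. Its arguments: {"type":"object","properties":{"plan":{"type":"array"}},"required":["plan"]}

```bash
mkdir -p pics
cat > h.py <<'E'
import numpy as np, cv2
from station import sense, vision, job
from scipy.spatial.transform import Rotation as R
def tool():
    s=sense(); q=s["orientation"]; T=np.eye(4)
    T[:3,:3]=R.from_quat([q[1],q[2],q[3],q[0]]).as_matrix(); T[:3,3]=s["ee_pos"]; return T
def snap(n):
    T=tool(); d=vision.snapshot(n)
    d["c2w"]=T@np.array(d["T_tool_cam"]) if n=="wrist" else np.linalg.inv(np.array(d["world_to_cam"]))
    return d
def cloud(d):
    K=np.array(d["intrinsics"]); z=d["z_map"]; v,u=np.mgrid[:480,:640]
    P=np.stack([(u-K[0,2])/K[0,0]*z,-(v-K[1,2])/K[1,1]*z,-z],-1)
    W=P@d["c2w"][:3,:3].T+d["c2w"][:3,3]; W[z==0]=np.nan; return W
def ray(d,u,v,h):
    K=np.array(d["intrinsics"]); r=d["c2w"][:3,:3]@np.array([(u-K[0,2])/K[0,0],-(v-K[1,2])/K[1,1],-1])
    o=d["c2w"][:3,3]; return o+r*(h-o[2])/r[2]
def save(d,f): cv2.imwrite("pics/"+f,d["color"][:,:,::-1])
E
python3 - <<'E'
from h import *
for n in("scene","top"):
    d=snap(n); save(d,n+"0.png"); W=cloud(d); np.save(n+"0.npy",W); print(n,d["c2w"].round(3).tolist(),[k for k in d],np.array(d["intrinsics"]).round(1).tolist())
s=sense(); print({k:np.round(v,3).tolist() for k,v in s.items()})
E
```

```text
scene [[-0.708, 0.489, -0.509, -0.064], [-0.706, -0.509, 0.493, 0.65], [-0.018, 0.709, 0.705, 0.968], [0.0, 0.0, 0.0, 1.0]] ['color', 'z_map', 'intrinsics', 'world_to_cam', 'c2w'] [[445.1, 0.0, 321.6], [0.0, 445.1, 241.8], [0.0, 0.0, 1.0]]
top [[0.012, 0.993, -0.118, 0.461], [-1.0, 0.013, 0.014, 0.014], [0.015, 0.118, 0.993, 1.184], [0.0, 0.0, 0.0, 1.0]] ['color', 'z_map', 'intrinsics', 'world_to_cam', 'c2w'] [[446.7, 0.0, 320.0], [0.0, 446.7, 238.4], [0.0, 0.0, 1.0]]
{'time': 0.1, 'joint_pos': [-1.445, 0.049, 0.098, 1.622, -0.0, 1.443], 'joint_vel': [0.0, -0.002, 0.003, 0.001, 0.002, 0.001], 'joint_efforts': [0.002, -33.985, 32.094, 0.016, -0.0, -0.0], 'ee_pos': [0.132, -0.508, 0.247], 'orientation': [-0.001, 0.992, 0.127, -0.0], 'contact_force': [-0.235, -0.073, 0.011], 'moment': [0.05, 0.042, 0.005], 'grip_force': 0.0, 'finger_gap': 0.085}
```

View pics/top0.png

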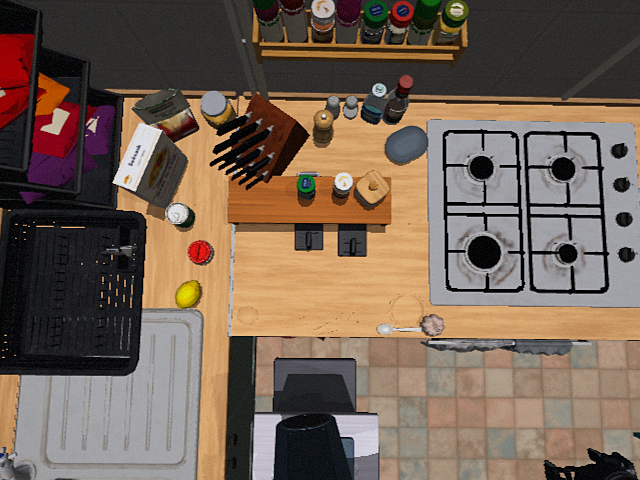

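View pics/scene0.png

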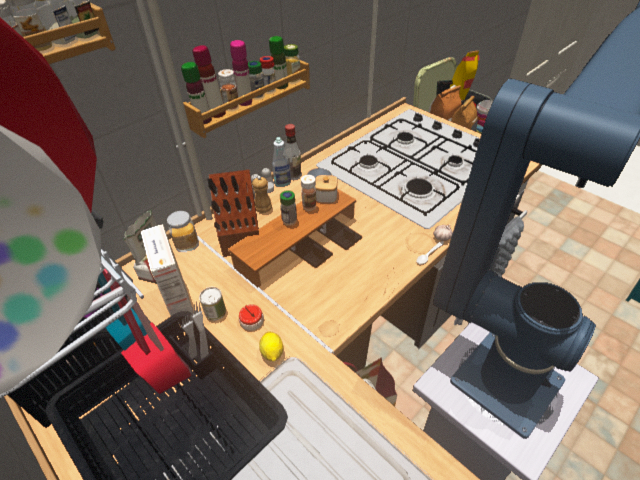

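The top view shows the shelf board (228–391, 178–224) and two traps, with tails at about (309,238) and (352,242). The scene view shows the same two tails in front of the shelf.

Run:
```python
from h import *
d=snap("top"); c=cv2.cvtColor(d["color"],cv2.COLOR_RGB2HSV)
print("board corners",[ray(d,u,v,.08).round(3).tolist() for u,v in((229,222),(390,222),(229,178))])
W=cloud(d)
m=((c[...,2]<75)&(np.arange(480)[:,None]>222)&(np.arange(480)[:,None]<275)&(np.arange(640)>280)&(np.arange(640)<380)).astype(np.uint8)
for ct in cv2.findContours(m,0,2)[0]:
    if cv2.contourArea(ct)<200: continue
    r=cv2.minAreaRect(ct); b=cv2.boxPoints(r)
    print(r,[ray(d,*p,.01)[:2].round(3).tolist() for p in b])
    mm=np.zeros_like(m); cv2.drawContours(mm,[ct],-1,1,-1); q=W[(mm>0)]
    f=q[(q[:,2]>.033)&(q[:,2]<.06)]; print(len(f),f.mean(0).round(3),f.min(0).round(3),f.max(0).round(3))
    print(np.cov(f[:,:2].T))
q=W[175:226,225:395]; print(np.nanmedian(q[38:46,10:60],(0,1)))
o=d["color"][170:280,220:400]; cv2.imwrite("pics/c1.png",cv2.resize(o,None,fx=4,fy=4)[:,:,::-1])
```

```text
board corners [[0.63, 0.226, 0.08], [0.636, -0.177, 0.08], [0.743, 0.23, 0.08]]
((323.3402404785156, 238.01548767089844), (85.95670318603516, 32.602699279785156), 2.602562189102173) [[0.562, 0.103], [0.649, 0.101], [0.642, -0.127], [0.555, -0.123]]
166 [ 0.586 -0.033  0.046] [ 0.56  -0.093  0.035] [0.613 0.034 0.052]
[[0.00018622 0.00043585]
 [0.00043585 0.00329578]]
[0.6457028  0.15102544 0.07889212]
```

View pics/c1.png

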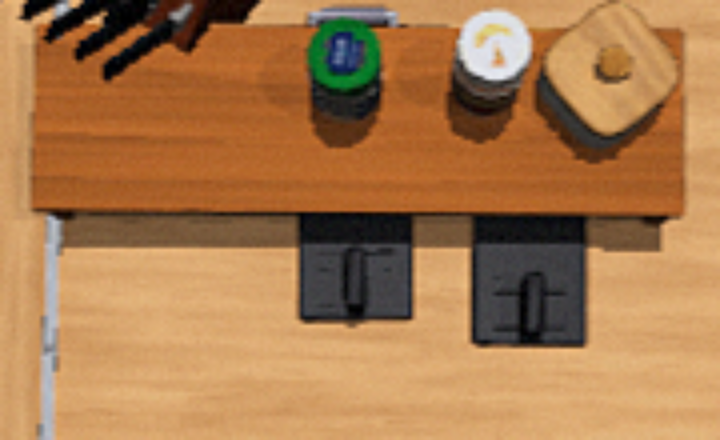

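The crop shows fin b at crop (355,282) and fin a at (533,303), with both bodies under the board and roughly square to it.

```bash
cat >> h.py <<'E'
def go(p,yaw):
    "tool-axis shift (mm) and turn about z from the present pose to TCP p, tool x at yaw, pointing down"
    T=tool(); c,s=np.cos(yaw),np.sin(yaw)
    G=np.array([[c,s,0],[s,-c,0],[0,0,-1.]])
    print("shift",(T[:3,:3].T@(np.array(p)-T[:3,3])*1e3).round(1),"turn",R.from_matrix(T[:3,:3].T@G).as_rotvec().round(3))
E
python3 - <<'E'
from h import *
d=snap("top")
f=lambda x,y,h:ray(d,220+x/4,170+y/4,h)[:2].round(4).tolist()
print("b fin",f(357,250,.048),f(352,308,.048),"a fin",f(536,273,.048),f(531,330,.048))
print("b plate",f(301,319,.01),f(411,319,.01)," a plate",f(474,343,.01),f(586,343,.01))
print("edge",ray(d,300,334,0)[:2], "tool jars",[f(*p) for p in((345,80,.16),(490,60,.16),(610,70,.15))])
go([0.50,-0.055,0.25],0.0)
E
```

```text
b fin [0.6109, 0.0256] [0.5735, 0.0283] a fin [0.5976, -0.0893] [0.5609, -0.0862]
b plate [0.5695, 0.0623] [0.5704, -0.0103]  a plate [0.5551, -0.052] [0.556, -0.1259]
edge [0.35052219 0.04634598] tool jars [[0.6963, 0.0329], [0.7095, -0.0519], [0.7069, -0.1236]]
shift [ 470.2 -345.9   -1.9] turn [-0.001  0.     0.254]
```

>>> apply_moves --plan '[[0, [24.5, -19.2, 0], [0, 0, 0]], [0, [24.5, -19.2, 0], [0, 0, 0]], [0, [24.5, -19.2, 0], [0, 0, 0]], [0, [24.5, -19.2, 0], [0, 0, 0]], [0, [24.5, -19.2, 0], [0, 0, 0]], [0, [24.5, -19.2, 0], [0, 0, 0]], [0, [24.5, -19.2, 0], [0, 0, 0]], [0, [24.5, -19.2, 0], [0, 0, 0]], [0, [24.5, -19.2, 0], [0, 0, 0]], [0, [24.5, -19.2, 0], [0, 0, 0]], [0, [24.5, -19.2, 0], [0, 0, 0]], [0, [24.5, -19.2, 0], [0, 0, 0.05]], [0, [24.5, -19.2, 0], [0, 0, 0.05]], [0, [24.5, -19.2, 0], [0, 0, 0.05]], [0, [24.5, -19.2, 0], [0, 0, 0.05]], [0, [24.5, -19.2, 0], [0, 0, 0.05]], [0, [24.5, -19.2, 0], [0, 0, 0]], [0, [24.5, -19.2, 0], [0, 0, 0]], [0, [0, 0, 0], [0, 0, 0]], [0, [0, 0, 0], [0, 0, 0]]]'

```text
time: 1.87
ee_pos: [0.4949, -0.0831, 0.2475]
orientation: [-0.0, 1.0, 0.003, -0.001]
contact_force: [0.2, 0.4, 0.4]
finger_gap: 0.0856
grip_force: 0.0
```

Run:
```python
from h import *
s=sense(); print(np.round(s["joint_pos"],3),s["ee_pos"])
d=snap("wrist"); save(d,"w1.png"); print(np.array(d["T_tool_cam"]).round(3).tolist())
W=cloud(d); np.save("w1.npy",W)
```

```text
[-0.3   -0.01   0.038  1.621 -0.     2.835] [ 0.49494443 -0.08306622  0.24746311]
[[-0.0, 0.957, 0.291, 0.075], [1.0, 0.001, -0.0, 0.001], [-0.001, 0.291, -0.957, -0.125], [0.0, 0.0, 0.0, 1.0]]
```

View pics/w1.png

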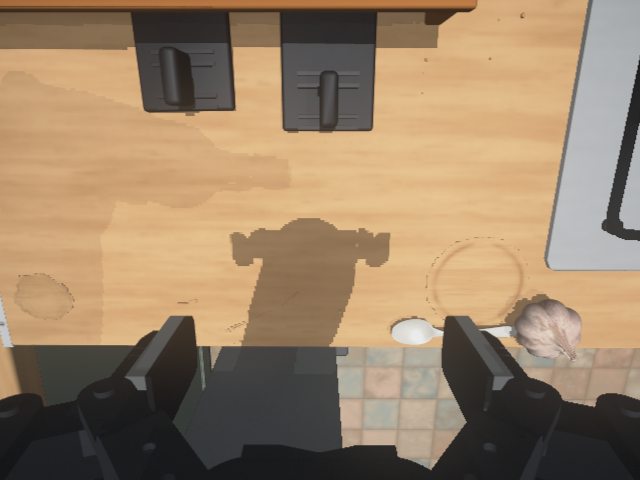

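The wrist view shows fin a at (328,98) with its plate at x 282–376 and y 12–130, and fin b at (175,76) with its plate at x 134–234 and y 12–110.

```bash
cat >> h.py <<'E'
def fins(W,lo=.036,hi=.06,box=None):
    m=((W[...,2]>lo)&(W[...,2]<hi))
    if box: x0,x1,y0,y1=box; m&=(W[...,0]>x0)&(W[...,0]<x1)&(W[...,1]>y0)&(W[...,1]<y1)
    n,l,st,_=cv2.connectedComponentsWithStats(m.astype(np.uint8))
    for i in range(1,n):
        if st[i,4]<60: continue
        q=W[l==i]; r=cv2.minAreaRect((q[:,:2]*1e3).astype(np.float32)); print(st[i].tolist(),q.mean(0).round(4),q.min(0).round(3),q.max(0).round(3),np.round(r[0],1),np.round(r[1],1),round(r[2],1))
E
python3 - <<'E'
from h import *
W=np.load("w1.npy"); fins(W,box=(.5,.625,-.2,.1))
d=snap("wrist")
for u,v,h in((282,129,.01),(374,130,.01),(144,110,.01),(235,109,.01),(283,30,.01),(376,30,.01),(136,30,.01),(232,30,.01)): print(ray(d,u,v,h).round(4))
go([.579,-.088,.10],-.0)
E
```

```text
[158, 46, 28, 59, 1248] [0.5957 0.0239 0.0456] [0.576 0.018 0.036] [0.616 0.033 0.049] [596.   25.4] [39.6 14.7] 1.0
[319, 70, 19, 57, 1039] [ 0.5809 -0.0899  0.0465] [ 0.561 -0.097  0.042] [ 0.601 -0.083  0.049] [580.9 -90.1] [39.4 13.6] 0.4
[ 0.5571 -0.0536  0.01  ]
[ 0.5566 -0.1303  0.01  ]
[0.5717 0.0597 0.01  ]
[ 0.5728 -0.0153  0.01  ]
[ 0.6318 -0.0559  0.01  ]
[ 0.6322 -0.1286  0.01  ]
[0.6313 0.0589 0.01  ]
[ 0.6316 -0.0161  0.01  ]
shift [ 85.1   4.  148. ] turn [0.    0.001 0.004]
```

>>> apply_moves --plan '[[0, [14, 1, 10], [0, 0, 0]], [0, [14, 1, 15], [0, 0, 0]], [0, [14, 1, 15], [0, 0, 0]], [0, [14, 1, 15], [0, 0, 0]], [0, [14, 1, 15], [0, 0, 0]], [0, [14, 1, 15], [0, 0, 0]], [0, [0, 1, 20], [0, 0, 0]], [0, [0, 0, 20], [0, 0, 0]], [0, [0, 0, 20], [0, 0, 0]], [0, [0, 0, 20], [0, 0, 0]], [0, [0, 0, 20], [0, 0, 0]], [0, [0, 0, 15], [0, 0, 0]], [0, [0, 0, 9], [0, 0, 0]], [0, [0, 0, 0], [0, 0, 0]], [1, [0, 0, 0], [0, 0, 0]], [1, [0, 0, 0], [0, 0, 0]], [1, [0, 0, 0], [0, 0, 0]], [1, [0, 0, 0], [0, 0, 0]], [1, [0, 0, 0], [0, 0, 0]], [1, [0, 0, 0], [0, 0, 0]]]'

```text
time: 3.63
ee_pos: [0.5792, -0.0904, 0.0403]
orientation: [-0.0, 1.0, 0.002, 0.001]
contact_force: [-3.8, -0.2, 9.6]
finger_gap: 0.0127
grip_force: 60.3
```

>>> apply_moves --plan '[[1, [-4, 0, -1], [0, 0, 0]], [1, [-10, 0, 0], [0, 0, 0]], [1, [-12, 0, 0], [0, 0, 0]], [1, [-12, 0, 0], [0, 0, 0]], [1, [-12, 0, 0], [0, 0, 0]], [1, [-12, 0, 0], [0, 0, 0]], [1, [-12, 0, 0], [0, 0, 0]], [1, [-12, 0, 0], [0, 0, 0]], [1, [-12, 0, 0], [0, 0, 0]], [1, [-12, 0, 0], [0, 0, 0]], [1, [-12, 0, 0], [0, 0, 0]], [1, [-12, 0, 0], [0, 0, 0]], [1, [-12, 0, 0], [0, 0, 0]], [1, [-12, 0, 0], [0, 0, 0]], [1, [-12, 0, 0], [0, 0, 0]], [1, [-12, 0, 0], [0, 0, 0]], [1, [-8, 0, 0], [0, 0, 0]], [1, [-2, 0, 0], [0, 0, 0]], [1, [0, 0, 0], [0, 0, 0]]]'

```text
time: 5.22
ee_pos: [0.3859, -0.0915, 0.0403]
orientation: [0.0, 1.0, 0.002, -0.0]
contact_force: [-0.5, 1.2, 0.8]
finger_gap: 0.0129
grip_force: 60.4
```

>>> apply_moves --plan '[[0, [0, 0, 0], [0, 0, 0]], [0, [0, 0, 0], [0, 0, 0]], [0, [0, 0, 0], [0, 0, 0]], [0, [0, 0, -15], [0, 0, 0]], [0, [0, 0, -30], [0, 0, 0]], [0, [20, 0, -30], [0, 0, 0]], [0, [30, 0, -30], [0, 0, -0.12]], [0, [0, 0, -30], [0, 0, -0.12]], [0, [0, 0, -30], [0, 0, -0.12]], [0, [0, 0, 0], [0, 0, -0.12]], [0, [0, 0, 0], [0, 0, -0.12]], [0, [0, 0, 0], [0, 0, -0.12]], [0, [0, 0, 0], [0, 0, -0.12]], [0, [0, 0, 0], [0, 0, -0.12]], [0, [0, 0, 0], [0, 0, -0.12]], [0, [0, 0, 0], [0, 0, -0.12]], [0, [0, 0, 0], [0, 0, -0.12]], [0, [0, 0, 0], [0, 0, -0.12]], [0, [0, 0, 0], [0, 0, -0.12]], [0, [0, 0, 0], [0, 0, 0]]]'

```text
time: 6.88
ee_pos: [0.4363, -0.0914, 0.2047]
orientation: [-0.0, 0.709, 0.705, -0.0]
contact_force: [-0.4, -0.1, 0.4]
finger_gap: 0.0853
grip_force: 0.0
```

Run:
```python
from h import *
d=snap("wrist"); save(d,"w2.png"); W=cloud(d); np.save("w2.npy",W)
fins(W,.03,.07,(.34,.62,-.2,-.02))
t=snap("top"); Wt=cloud(t); fins(Wt,.03,.07,(.34,.62,-.2,.1))
go([.558,-.091,.049],np.pi/2)
```

```text
[396, 163, 112, 103, 5026] [ 0.5323 -0.088   0.0416] [ 0.494 -0.12   0.03 ] [ 0.563 -0.05   0.058] [528.2 -85.1] [69.2 70.7] 0.1
[344, 168, 25, 16, 336] [ 0.4618 -0.0573  0.0441] [ 0.454 -0.062  0.03 ] [ 0.471 -0.054  0.051] [462.7 -57.8] [16.5  8.1] 0.3
[220, 212, 59, 24, 1301] [ 0.3877 -0.0903  0.0447] [ 0.367 -0.099  0.03 ] [ 0.407 -0.085  0.049] [386.7 -92.1] [40.3 14.5] 0.5
[397, 256, 21, 7, 104] [ 0.5028 -0.1227  0.0311] [ 0.495 -0.125  0.03 ] [ 0.51  -0.12   0.033] [ 502.7 -122.5] [ 4.9 15.2] 89.7
[306, 232, 5, 16, 77] [0.5933 0.0285 0.0462] [0.574 0.023 0.037] [0.612 0.034 0.052] [593.4  28.6] [38.2 10.3] 0.9
[337, 252, 28, 22, 203] [ 0.5457 -0.083   0.0474] [ 0.509 -0.116  0.03 ] [ 0.562 -0.047  0.06 ] [539.5 -81.8] [48.7 70.9] 12.8
[345, 273, 14, 6, 69] [ 0.5024 -0.0828  0.0339] [ 0.496 -0.101  0.03 ] [ 0.509 -0.067  0.04 ] [502.8 -84.4] [13.  33.8] 0.8
shift [  1.6 121.9 155.6] turn [-0.   -0.   -0.01]
```

View pics/w2.png

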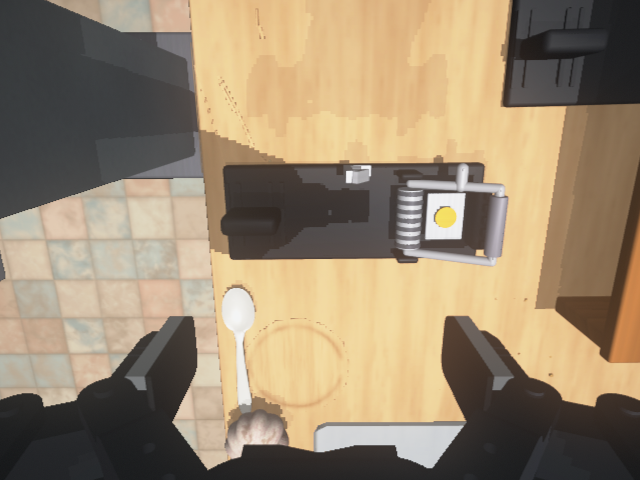

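The wrist view shows the trap clear of the shelf, with the grip bar at (497,226), the fin at (250,220) and the catch at (357,174).

>>> apply_moves --plan '[[0.5, [0, 20, 0], [0, 0, 0]], [0.5, [0, 25, 0], [0, 0, 0]], [0.5, [0, 25, 20], [0, 0, 0]], [0.5, [0, 25, 25], [0, 0, 0]], [0.5, [0, 16, 25], [0, 0, 0]], [0.5, [0, 10, 25], [0, 0, 0]], [0.5, [0, 0, 25], [0, 0, 0]], [0.5, [0, 0, 15], [0, 0, 0]], [0.5, [0, 0, 9], [0, 0, 0]], [0.5, [0, 0, 5], [0, 0, 0]], [0.5, [0, 0, 0], [0, 0, 0]], [1, [0, 0, 0], [0, 0, 0]], [1, [0, 0, 0], [0, 0, 0]], [1, [0, 0, 0], [0, 0, 0]], [1, [0, 0, 0], [0, 0, 0]], [1, [0, 0, 0], [0, 0, 0]]]'

```text
time: 8.32
ee_pos: [0.558, -0.0927, 0.0576]
orientation: [0.001, 0.71, 0.705, 0.0]
contact_force: [-0.7, 0.1, 5.8]
finger_gap: 0.0094
grip_force: 58.8
```

Run:
```python
from h import *
s=sense(); print(s["finger_gap"],s["grip_force"],s["ee_pos"],s["contact_force"])
t=snap("top"); Wt=cloud(t); fins(Wt,.03,.07,(.34,.48,-.2,.1))
d=snap("wrist"); save(d,"w3.png")
```

```text
0.009414178776446923 58.767521381378174 [ 0.55799142 -0.09265765  0.05761936] [-0.67552544  0.0519515   5.78645976]
```

View pics/w3.png

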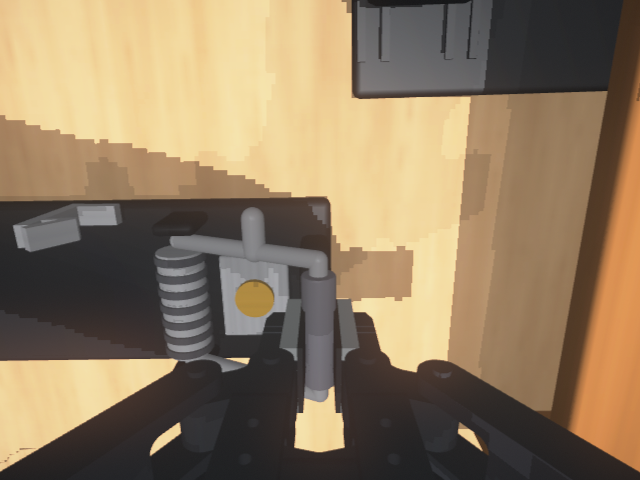

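The wrist view shows the bar between the pads at (318,330). I'll draw it along its arc.

>>> apply_moves --plan '[[1, [0, -5.3, -9.0], [0, 0, 0]], [1, [0, -6.7, -8.0], [0, 0, 0]], [1, [0, -8, -6.7], [0, 0, 0]], [1, [0, -9, -5.3], [0, 0, 0]], [1, [0, -9.9, -3.6], [0, 0, 0]], [1, [0, -10.3, -1.8], [0, 0, 0]], [1, [0, -10.4, 0], [0, 0, 0]], [1, [0, -10.3, 1.8], [0, 0, 0]], [1, [0, -9.9, 3.6], [0, 0, 0]], [1, [0, -9, 5.3], [0, 0, 0]], [1, [0, -8, 6.7], [0, 0, 0]], [1, [0, -6.7, 8], [0, 0, 0]], [1, [0, -5.3, 9], [0, 0, 0]], [1, [0, -3.6, 9.9], [0, 0, 0]], [1, [0, 0, 0], [0, 0, 0]], [1, [0, 0, 0], [0, 0, 0]]]'

```text
time: 9.75
ee_pos: [0.4431, -0.0919, 0.0455]
orientation: [-0.001, 0.71, 0.704, -0.001]
contact_force: [-2.2, -4.2, 0.8]
finger_gap: 0.0098
grip_force: 59.0
```

Run:
```python
from h import *
s=sense(); print(s["finger_gap"],s["grip_force"],s["ee_pos"],s["contact_force"])
d=snap("wrist"); save(d,"w4.png")
```

```text
0.009811342896542683 58.972851634025574 [ 0.44313601 -0.09189201  0.04546882] [-2.22391777 -4.19418124  0.79438626]
```

View pics/w4.png

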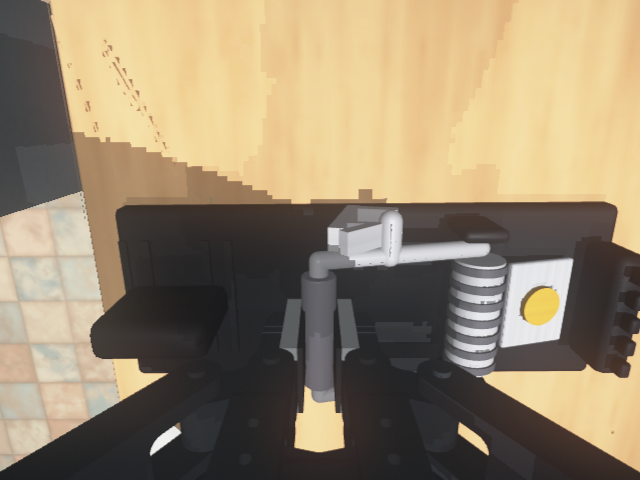

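The wrist view shows the arm drawn back, with its pin at (392,238) just at the catch (355,235).

>>> apply_moves --plan '[[1, [0, -0.8, 5], [0, 0, 0]], [1, [0, -0.4, 5], [0, 0, 0]], [1, [0, -0.2, 3], [0, 0, 0]], [1, [0, 0, 2], [0, 0, 0]], [1, [0, 0, 1], [0, 0, 0]], [1, [0, 0, 1], [0, 0, 0]], [1, [0, 0, 0], [0, 0, 0]]]'

```text
time: 10.38
ee_pos: [0.4422, -0.0918, 0.0316]
orientation: [-0.001, 0.71, 0.705, -0.002]
contact_force: [-8.7, -3.7, 15.9]
finger_gap: 0.0097
grip_force: 60.7
```

Run:
```python
from h import *
s=sense(); print(s["finger_gap"],s["grip_force"],s["ee_pos"],s["contact_force"])
d=snap("wrist"); save(d,"w5.png")
```

```text
0.009680606826879759 60.67702531814575 [ 0.44221596 -0.09184197  0.03164677] [-8.7007978  -3.68792599 15.94834928]
```

View pics/w5.png

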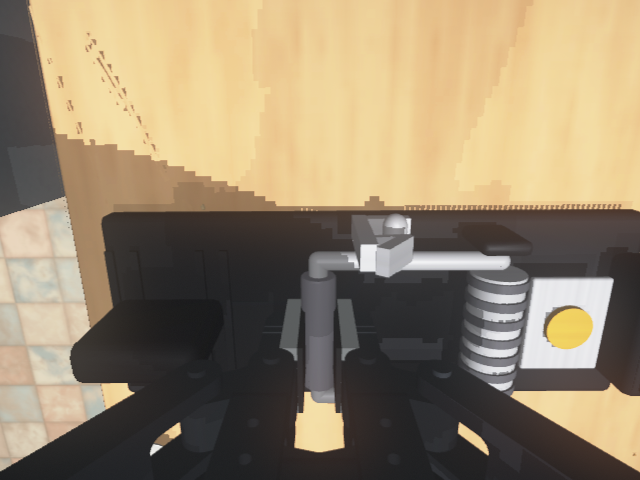

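The wrist view shows the arm level and against its stop, with the pin (397,224) under the catch hook (385,250).

>>> apply_moves --plan '[[0.78, [0, 0, 0], [0, 0, 0]], [0.78, [0, 0, 0], [0, 0, 0]], [0.76, [0, 0, 0], [0, 0, 0]], [0.76, [0, 0, -2], [0, 0, 0]], [0.76, [0, 0, -4], [0, 0, 0]], [0.76, [0, 0, -8], [0, 0, 0]], [0.76, [0, 0, -12], [0, 0, 0]], [0.76, [0, 0, -20], [0, 0, 0]], [0.5, [0, 0, -30], [0, 0, 0]], [0, [0, 0, -30], [0, 0, 0]], [0, [0, 0, -20], [0, 0, 0]], [0, [0, 0, 0], [0, 0, 0]]]'

```text
time: 11.43
ee_pos: [0.4466, -0.0924, 0.1613]
orientation: [0.005, 0.71, 0.705, 0.002]
contact_force: [0.6, -0.3, 0.8]
finger_gap: 0.0681
grip_force: 0.0
```

```bash
cat >> h.py <<'E'
def armz(W,ox,oy,ex=.06):
    "high grey bar search: points near expected hooked bar (ox-.06,oy)"
    b=(abs(W[...,0]-ox+ex)<.012)&(abs(W[...,1]-oy)<.015)
    q=W[b]; q=q[~np.isnan(q[:,2])]; print("bar region z pct",np.percentile(q[:,2],[5,50,90,98]).round(4),len(q))
E
python3 - <<'E'
from h import *
d=snap("wrist"); save(d,"w6.png"); W=cloud(d); fins(W,.03,.06,(.34,.62,-.2,0.1)); armz(W,.503,-.091)
t=snap("top"); fins(cloud(t),.03,.07,(.34,.62,-.2,.1))
E
```

```text
[546, 8, 94, 36, 2774] [0.5916 0.0243 0.0445] [0.574 0.018 0.03 ] [0.615 0.033 0.049] [594.6  25.3] [41.4 14.4] 1.2
[301, 166, 98, 113, 3375] [ 0.4559 -0.0837  0.0377] [ 0.437 -0.12   0.03 ] [ 0.497 -0.049  0.051] [467.  -84.5] [71.4 59.3] 88.7
[394, 178, 26, 8, 169] [ 0.5019 -0.0589  0.0311] [ 0.494 -0.061  0.03 ] [ 0.51  -0.057  0.033] [502.1 -58.9] [ 4.4 15.5] 89.1
[475, 194, 25, 72, 1121] [ 0.5538 -0.0895  0.0331] [ 0.549 -0.114  0.03 ] [ 0.56  -0.067  0.039] [554.5 -90.3] [46.6 11.5] 90.0
[389, 197, 31, 70, 1732] [ 0.5014 -0.0898  0.0334] [ 0.493 -0.113  0.03 ] [ 0.511 -0.068  0.037] [501.7 -90.7] [44.7 18. ] 88.9
[182, 222, 71, 29, 1843] [ 0.3876 -0.0885  0.0444] [ 0.366 -0.098  0.03 ] [ 0.406 -0.083  0.049] [386.4 -90.4] [14.5 40. ] 90.0
[390, 274, 24, 8, 136] [ 0.5017 -0.1217  0.0311] [ 0.495 -0.124  0.03 ] [ 0.509 -0.119  0.033] [ 502.  -121.9] [ 5.3 15. ] 88.2
bar region z pct [0.0092 0.2199 0.2248 0.2258] 5683
[306, 232, 5, 16, 79] [0.5933 0.0287 0.0454] [0.575 0.023 0.031] [0.613 0.034 0.05 ] [593.6  28.7] [38.1 10.5] 0.7
[344, 273, 13, 7, 62] [ 0.5019 -0.0788  0.0334] [ 0.493 -0.096  0.03 ] [ 0.509 -0.065  0.037] [501.5 -80.6] [15.6 31.3] 0.9
[337, 283, 9, 19, 72] [ 0.4596 -0.0583  0.0384] [ 0.438 -0.068  0.031] [ 0.483 -0.047  0.053] [459.5 -57.1] [46.1 17.5] 8.6
```

View pics/w6.png

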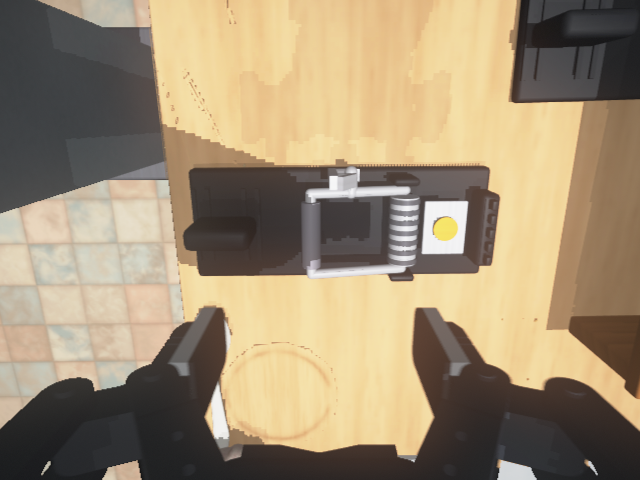

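The wrist view shows the arm hooked: the bar lies to the tail at (312,235), with the pin under the catch (345,178).

>>> apply_moves --plan '[[0, [0, -15, 0], [0, 0, 0.12]], [0, [0, 0, 0], [0, 0, 0.12]], [0, [0, 0, 0], [0, 0, 0.12]], [0, [0, 0, 0], [0, 0, 0.12]], [0, [0, 0, 0], [0, 0, 0.12]], [0, [0, 0, 0], [0, 0, 0.12]], [0, [0, 0, 0], [0, 0, 0.12]], [0, [0, 0, 0], [0, 0, 0.12]], [0, [0, 0, 0], [0, 0, 0.12]], [0, [0, 0, 0], [0, 0, 0.12]], [0, [0, 0, 0], [0, 0, 0.12]], [0, [0, 0, 0], [0, 0, 0.12]], [0, [0, 0, 0], [0, 0, 0.12]], [0, [-25, 0, 15], [0, 0, 0.01]], [0, [-20, 0, 20], [0, 0, 0]], [0, [0, 0, 20], [0, 0, 0]], [0, [0, 0, 0], [0, 0, 0]]]'

```text
time: 12.95
ee_pos: [0.3785, -0.0894, 0.0941]
orientation: [-0.002, 1.0, -0.003, -0.005]
contact_force: [-0.5, -0.2, -0.9]
finger_gap: 0.0851
grip_force: 0.0
```

Run:
```python
from h import *
print(sense()["joint_pos"]); go([.386,-.0900,.040],0)
```

```text
[-4.04998194e-01 -2.83270735e-01 -5.09141864e-01  1.35592879e+00
  1.48521081e-04  2.74338852e+00]
shift [ 8.1  0.8 54. ] turn [-0.004  0.01  -0.007]
```

>>> apply_moves --plan '[[0, [4, 0.5, 15], [0, 0, 0]], [0, [3, 0, 20], [0, 0, -0.007]], [0, [0, 0, 12], [0, 0, 0]], [0, [0, 0, 6], [0, 0, 0]], [0, [0, 0, 0], [0, 0, 0]], [1, [0, 0, 0], [0, 0, 0]], [1, [0, 0, 0], [0, 0, 0]], [1, [0, 0, 0], [0, 0, 0]], [1, [0, 0, 0], [0, 0, 0]], [1, [0, 0, 0], [0, 0, 0]], [1, [0, 0, -1], [0, 0, 0]], [1, [0, 0, 0], [0, 0, 0]]]'

```text
time: 13.95
ee_pos: [0.3904, -0.0915, 0.0482]
orientation: [-0.0, 1.0, 0.001, 0.0]
contact_force: [-0.1, 1.1, 1.4]
finger_gap: 0.0126
grip_force: 62.1
```

Run:
```python
from h import *
print(sense()["contact_force"]); go([.5795,-.0900,.042],0.015)
```

```text
[-0.12847632  1.14132043  1.42671031]
shift [189.   -1.2   6.3] turn [-0.001 -0.001 -0.013]
```

>>> apply_moves --plan '[[1, [0, 0, 0], [0, 0, 0]], [1, [0, 0, 0], [0, 0, 0]], [1, [0, 0, 0], [0, 0, 0]]]'

```text
time: 14.2
ee_pos: [0.3904, -0.0915, 0.0482]
orientation: [-0.0, 1.0, 0.001, 0.0]
contact_force: [-0.2, 2.5, 3.2]
finger_gap: 0.0125
grip_force: 62.3
```

Run:
```python
from h import *
d=snap("wrist"); W=cloud(d); save(d,"w7.png")
t=snap("top"); Wt=cloud(t)
fins(Wt,.025,.06,(.40,.62,-.2,-.02)); fins(W,.025,.06,(.40,.62,-.2,-.02))
go([.5795,-.0900,.042],0.015)
```

```text
[344, 254, 18, 5, 85] [ 0.5535 -0.0873  0.0314] [ 0.548 -0.109  0.025] [ 0.559 -0.065  0.042] [553.6 -87.2] [10.9 44.4] 0.0
[337, 273, 29, 29, 376] [ 0.4753 -0.085   0.0345] [ 0.438 -0.12   0.025] [ 0.51  -0.047  0.051] [473.7 -83.8] [71.8 73. ] 0.4
[183, 0, 244, 203, 18938] [ 0.4681 -0.0872  0.0355] [ 0.437 -0.125  0.025] [ 0.499 -0.049  0.051] [468.6 -86.8] [74.7 62.5] 88.6
[276, 277, 86, 63, 2939] [ 0.4033 -0.0921  0.0445] [ 0.4   -0.105  0.025] [ 0.407 -0.079  0.06 ] [403.6 -92.1] [ 7.2 25.8] 0.3
shift [189.   -1.3   6.3] turn [-0.001 -0.001 -0.014]
```

View pics/w7.png

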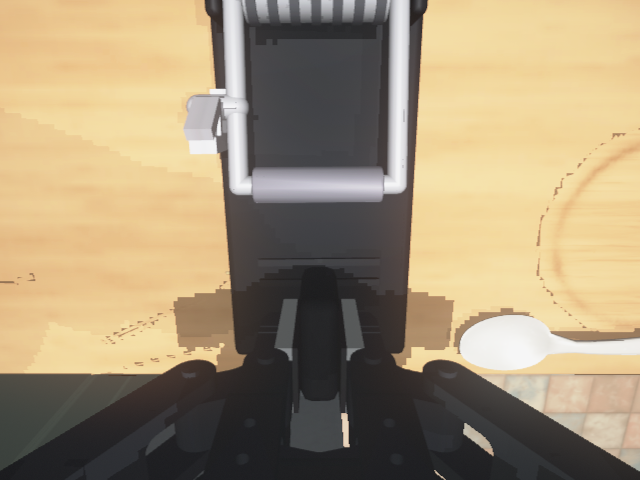

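The wrist view shows the fin held between the pads at (320,330) and the bar still hooked at (318,185). Next I slide the trap back.

>>> apply_moves --plan '[[1, [5, 0, 0.5], [0, 0, -0.007]], [1, [10, 0, 0.5], [0, 0, -0.007]], [1, [11, 0, 0], [0, 0, 0]], [1, [11, 0, 0], [0, 0, 0]], [1, [11, 0, 0], [0, 0, 0]], [1, [11, 0, 0], [0, 0, 0]], [1, [11, 0, 0], [0, 0, 0]], [1, [11, 0, 0], [0, 0, 0]], [1, [11, 0, 0], [0, 0, 0]], [1, [11, 0, 0], [0, 0, 0]], [1, [11, 0, 0], [0, 0, 0]], [1, [11, 0, 0], [0, 0, 0]], [1, [11, 0, 0], [0, 0, 0]], [1, [11, 0, 0], [0, 0, 0]], [1, [11, 0, 0], [0, 0, 0]], [1, [11, 0, 0], [0, 0, 0]], [1, [11, 0, 0], [0, 0, 0]], [1, [8, 0, 0], [0, 0, 0]], [1, [4, 0, 0], [0, 0, 0]], [1, [0, 0, 0], [0, 0, 0]]]'

```text
time: 15.97
ee_pos: [0.5795, -0.0902, 0.0482]
orientation: [0.001, 1.0, 0.007, -0.004]
contact_force: [-11.3, -0.1, 12.7]
finger_gap: 0.0123
grip_force: 63.8
```

Run:
```python
from h import *
print(sense()["contact_force"]); go([.584,-.0895,.049],0.015)
t=snap("top"); Wt=cloud(t); fins(Wt,.025,.06,(.40,.625,-.2,.1))
```

```text
[-11.30826599  -0.05109795  12.7351605 ]
shift [ 4.6 -0.7 -0.8] turn [ 0.003  0.007 -0.002]
[306, 232, 5, 16, 79] [0.5932 0.0285 0.046 ] [0.574 0.023 0.031] [0.613 0.034 0.053] [593.5  28.6] [38.2 10.3] 0.9
```

>>> apply_moves --plan '[[1, [0, 0, -1], [0, 0, 0]], [1, [2, 0, -1], [0, 0, 0]], [1, [2, 0, 0], [0, 0, 0]], [1, [1, 0, 0], [0, 0, 0]], [1, [0, 0, 0], [0, 0, 0]], [0, [0, 0, 0], [0, 0, 0]], [0, [0, 0, 0], [0, 0, 0]], [0, [0, 0, 0], [0, 0, 0]], [0, [0, 0, 0], [0, 0, 0]], [0, [0, 0, -15], [0, 0, 0]], [0, [0, 0, -25], [0, 0, 0]], [0, [0, 0, -30], [0, 0, 0]], [0, [-20, 0, -30], [0, 0, 0]], [0, [-30, -20, -30], [0, 0, 0]], [0, [-40, -30, -30], [0, 0, 0]], [0, [-40, -30, -10], [0, 0, 0]], [0, [-30, 0, -10], [0, 0, 0]], [0, [0, 0, 0], [0, 0, 0]], [0, [0, 0, 0], [0, 0, 0]]]'

```text
time: 17.6
ee_pos: [0.4485, -0.0273, 0.2165]
orientation: [0.001, 1.0, 0.008, 0.002]
contact_force: [0.2, -0.3, -0.1]
finger_gap: 0.0853
grip_force: 0.0
```

Run:
```python
from h import *
d=snap("wrist"); save(d,"w8.png"); W=cloud(d); fins(W,.036,.06,(.40,.625,-.2,.1))
e=(abs(W[...,2]-.08)<.004)
for y in(-.17,-.1,-.05,0,.05,.1,.15,.2):
    q=W[e&(abs(W[...,1]-y)<.01)]; print(y,len(q), q[:,0].min().round(4) if len(q) else 0)
f=W[(W[...,2]>.036)&(W[...,2]<.06)&(W[...,0]<.625)&(W[...,0]>.5)]
print(sense()["joint_pos"])
```

```text
[227, 0, 25, 32, 713] [0.5836 0.0243 0.0456] [0.575 0.018 0.036] [0.593 0.032 0.05 ] [584.2  25. ] [17.3 14.4] 3.9
[405, 0, 27, 60, 1396] [ 0.5772 -0.0893  0.0458] [ 0.56  -0.098  0.036] [ 0.595 -0.083  0.05 ] [577.6 -90.4] [35.1 14.7] 0.1
-0.17 0 0
-0.1 0 0
-0.05 0 0
0 0 0
0.05 0 0
0.1 0 0
0.15 0 0
0.2 0 0
[-2.10364409e-01 -1.55901752e-01 -1.61095814e-01  1.56278666e+00
 -1.65942915e-04  2.91648438e+00]
```

View pics/w8.png

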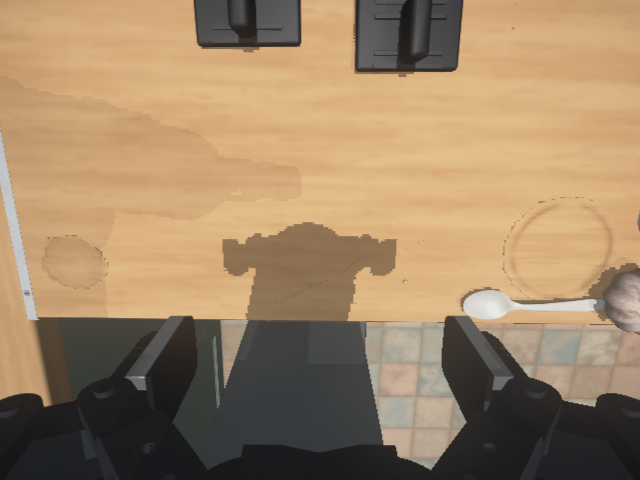

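The wrist view shows fin a at (415,30) and fin b at (243,15). Trap a's tail sticks out square to the shelf.

>>> apply_moves --plan '[[0, [16, -6, 5], [0, 0, 0]], [0, [18, -6, 10], [0, 0, 0]], [0, [18, -6, 15], [0, 0, 0]], [0, [18, -6, 15], [0, 0, 0]], [0, [18, -6, 15], [0, 0, 0]], [0, [18, -6, 15], [0, 0, 0]], [0, [18, -6, 15], [0, 0, 0]], [0, [18, -7, 15], [0, 0, 0]], [0, [0, 0, 15], [0, 0, 0]], [0, [0, 0, 15], [0, 0, 0]], [0, [0, 0, 15], [0, 0, 0]], [0, [0, 0, 12], [0, 0, 0]], [0, [0, 0, 8], [0, 0, 0]], [0, [0, 0, 4], [0, 0, 0]], [0, [0, 0, 0], [0, 0, 0]], [0, [0, 0, 0], [0, 0, 0]]]'

```text
time: 18.98
ee_pos: [0.5901, 0.0236, 0.0414]
orientation: [0.0, 1.0, 0.007, 0.0]
contact_force: [-0.2, -0.9, 0.3]
finger_gap: 0.0853
grip_force: 0.0
```

Run:
```python
from h import *
print(sense()["joint_pos"]); go([.592,.0245,.040],0.015)
W=np.load("w1.npy"); e=(abs(W[...,2]-.08)<.006)&(W[...,0]>.6)
for y in(-.15,-.1,-.05,0,.05,.1):
    q=W[e&(abs(W[...,1]-y)<.006)]; print(y,len(q), q[:,0].min().round(4) if len(q) else 0)
```

```text
[-7.35934932e-02  2.69494378e-01 -6.69058085e-02  1.23383672e+00
  1.85890184e-06  3.05341319e+00]
shift [ 2.  -0.9  1.4] turn [ 0.    -0.001 -0.   ]
-0.15 194 0.6331
-0.1 201 0.6328
-0.05 200 0.6324
0 198 0.6321
0.05 207 0.6319
0.1 201 0.6313
```

>>> apply_moves --plan '[[1, [0, 0, 0], [0, 0, 0]], [1, [0, 0, 0], [0, 0, 0]], [1, [0, 0, 0], [0, 0, 0]], [1, [0, 0, 0], [0, 0, 0]], [1, [0, 0, 0], [0, 0, 0]], [1, [0, 0, -1], [0, 0, 0]], [1, [-5, 0, 0], [0, 0, 0]], [1, [-10, 0, 0], [0, 0, 0]], [1, [-16, 0, 0], [0, 0, 0]], [1, [-18, 0, 0], [0, 0, 0]], [1, [-18, 0, 0], [0, 0, 0]], [1, [-18, 0, 0], [0, 0, 0]], [1, [-18, 0, 0], [0, 0, 0]], [1, [-18, 0, 0], [0, 0, 0]], [1, [-18, 0, 0], [0, 0, 0]], [1, [-18, 0, 0], [0, 0, 0]], [1, [-18, 0, 0], [0, 0, 0]], [1, [-16, 0, 0], [0, 0, 0]], [1, [-10, 0, 0], [0, 0, 0]], [1, [-3, 0, 0], [0, 0, 0]]]'

```text
time: 20.65
ee_pos: [0.3849, 0.0206, 0.0421]
orientation: [0.0, 1.0, 0.007, 0.001]
contact_force: [4.2, -0.7, -1.2]
finger_gap: 0.0126
grip_force: 59.6
```

Run:
```python
from h import *
print(sense()["joint_pos"]); 
t=snap("top"); Wt=cloud(t); fins(Wt,.03,.07,(.36,.62,-.2,.2))
```

```text
[-1.20748325e-01 -2.72204793e-01 -6.06457775e-01  1.23520405e+00
 -1.81765734e-04  3.00632706e+00]
[350, 238, 6, 16, 90] [ 0.5786 -0.086   0.0446] [ 0.56  -0.093  0.032] [ 0.598 -0.08   0.05 ] [579.1 -86.2] [38.8 12.7] 0.3
[293, 250, 29, 28, 317] [0.5336 0.0288 0.0423] [ 0.497 -0.006  0.03 ] [0.566 0.066 0.06 ] [531.6  30.2] [68.1 71.8] 0.8
```

>>> apply_moves --plan '[[0, [0, 0, 0], [0, 0, 0]], [0, [0, 0, 0], [0, 0, 0]], [0, [0, 0, 0], [0, 0, 0]], [0, [0, 0, -15], [0, 0, 0]], [0, [0, 0, -30], [0, 0, 0]], [0, [20, 0, -30], [0, 0, 0]], [0, [30, 0, -30], [0, 0, -0.12]], [0, [0, 0, -30], [0, 0, -0.12]], [0, [0, 0, -30], [0, 0, -0.12]], [0, [0, 0, 0], [0, 0, -0.12]], [0, [0, 0, 0], [0, 0, -0.12]], [0, [0, 0, 0], [0, 0, -0.12]], [0, [0, 0, 0], [0, 0, -0.12]], [0, [0, 0, 0], [0, 0, -0.12]], [0, [0, 0, 0], [0, 0, -0.12]], [0, [0, 0, 0], [0, 0, -0.12]], [0, [0, 0, 0], [0, 0, -0.12]], [0, [0, 0, 0], [0, 0, -0.12]], [0, [0, 0, 0], [0, 0, -0.12]], [0, [0, 0, 0], [0, 0, 0]]]'

```text
time: 22.37
ee_pos: [0.4355, 0.0214, 0.2065]
orientation: [-0.0, 0.705, 0.709, -0.0]
contact_force: [-0.0, 0.3, 0.5]
finger_gap: 0.0855
grip_force: 0.0
```

Run:
```python
from h import *
d=snap("wrist"); W=cloud(d); fins(W,.03,.07,(.34,.62,-.05,.1)); fins(W,.0475,.07,(.53,.62,-.05,.1))
save(d,"w9.png"); go([.561,.0235,.057],np.pi/2+.014)
```

```text
[401, 161, 112, 103, 5112] [0.5352 0.0258 0.0413] [ 0.497 -0.011  0.03 ] [0.566 0.065 0.059] [531.3  27.3] [69.2 75.3] 1.9
[350, 167, 24, 16, 333] [0.4644 0.0562 0.0441] [0.457 0.052 0.031] [0.473 0.06  0.051] [465.4  55.7] [16.   8.2] 1.1
[226, 211, 59, 24, 1286] [0.3912 0.0219 0.0447] [0.37  0.013 0.03 ] [0.41  0.028 0.05 ] [390.3  20.1] [40.1 14.6] 1.2
[473, 181, 40, 83, 1620] [0.5578 0.0253 0.0537] [ 0.545 -0.005  0.048] [0.566 0.053 0.059] [555.7  23.8] [20.8 58.1] 1.2
shift [  1.9 125.6 149.4] turn [-0.    -0.    -0.012]
```

>>> apply_moves --plan '[[0.5, [2, 20, 0], [0, 0, -0.012]], [0.5, [0, 25, 0], [0, 0, 0]], [0.5, [0, 25, 20], [0, 0, 0]], [0.5, [0, 25, 25], [0, 0, 0]], [0.5, [0, 18, 25], [0, 0, 0]], [0.5, [0, 11, 25], [0, 0, 0]], [0.5, [0, 0, 25], [0, 0, 0]], [0.5, [0, 0, 15], [0, 0, 0]], [0.5, [0, 0, 9], [0, 0, 0]], [0.5, [0, 0, 6], [0, 0, 0]], [0.5, [0, 0, 0], [0, 0, 0]], [1, [0, 0, 0], [0, 0, 0]], [1, [0, 0, 0], [0, 0, 0]], [1, [0, 0, 0], [0, 0, 0]], [1, [0, 0, 0], [0, 0, 0]], [1, [0, 0, 0], [0, 0, 0]]]'

```text
time: 23.75
ee_pos: [0.5605, 0.0251, 0.0585]
orientation: [0.001, 0.701, 0.713, 0.001]
contact_force: [0.8, -0.1, 4.5]
finger_gap: 0.0095
grip_force: 58.7
```

>>> apply_moves --plan '[[1, [0, -5.3, -9.0], [0, 0, 0]], [1, [0, -6.7, -8.0], [0, 0, 0]], [1, [0, -8, -6.7], [0, 0, 0]], [1, [0, -9, -5.3], [0, 0, 0]], [1, [0, -9.9, -3.6], [0, 0, 0]], [1, [0, -10.3, -1.8], [0, 0, 0]], [1, [0, -10.4, 0], [0, 0, 0]], [1, [0, -10.3, 1.8], [0, 0, 0]], [1, [0, -9.9, 3.6], [0, 0, 0]], [1, [0, -9, 5.3], [0, 0, 0]], [1, [0, -8, 6.7], [0, 0, 0]], [1, [0, -6.7, 8], [0, 0, 0]], [1, [0, -5.3, 9], [0, 0, 0]], [1, [0, -3.6, 9.9], [0, 0, 0]], [1, [0, -0.8, 5], [0, 0, 0]], [1, [0, -0.4, 5], [0, 0, 0]], [1, [0, -0.2, 3], [0, 0, 0]], [1, [0, 0, 2], [0, 0, 0]], [1, [0, 0, 2], [0, 0, 0]], [1, [0, 0, 0], [0, 0, 0]]]'

```text
time: 25.42
ee_pos: [0.4448, 0.0229, 0.0323]
orientation: [-0.0, 0.701, 0.713, -0.001]
contact_force: [-7.3, -2.8, 16.3]
finger_gap: 0.0098
grip_force: 60.6
```

Run:
```python
from h import *
d=snap("wrist"); save(d,"w10.png"); W=cloud(d)
fins(W,.025,.06,(.34,.62,-.05,.1))
```

```text
[248, 221, 282, 199, 21008] [0.4701 0.0352 0.0352] [ 0.426 -0.008  0.025] [0.515 0.064 0.06 ] [471.3  30.3] [89.2 67.4] 8.2
[610, 276, 30, 126, 2230] [0.5528 0.0187 0.0289] [ 0.55  -0.     0.025] [0.559 0.047 0.035] [552.2  22.9] [ 7.6 47.5] 8.5
[72, 318, 146, 71, 7723] [0.3893 0.0247 0.0411] [0.37  0.014 0.025] [0.417 0.034 0.06 ] [393.8  22.4] [48.4 16.7] 8.9
[222, 365, 25, 14, 166] [0.4221 0.0289 0.058 ] [0.419 0.028 0.054] [0.425 0.03  0.06 ] [421.8  29. ] [6.4 1.9] 2.7
[391, 365, 25, 15, 186] [0.4679 0.0295 0.0581] [0.465 0.029 0.054] [0.471 0.03  0.06 ] [468.3  29.5] [6.3 1.7] 1.1
```

View pics/w10.png

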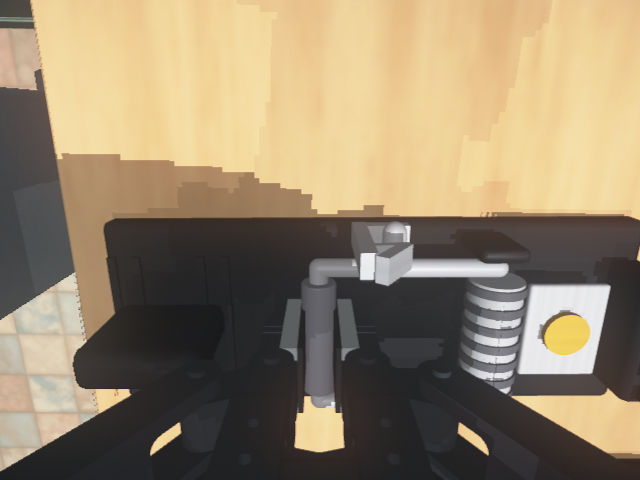

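The same state as trap a: the pin (397,230) is under the catch and the arm is at its stop. Next I release and turn for the fin.

>>> apply_moves --plan '[[0.78, [0, 0, 0], [0, 0, 0]], [0.78, [0, 0, 0], [0, 0, 0]], [0.76, [0, 0, 0], [0, 0, 0]], [0.76, [0, 0, -2], [0, 0, 0]], [0.76, [0, 0, -4], [0, 0, 0]], [0.76, [0, 0, -8], [0, 0, 0]], [0.76, [0, 0, -12], [0, 0, 0]], [0.76, [0, 0, -20], [0, 0, 0]], [0.5, [0, 0, -30], [0, 0, 0]], [0, [0, 0, -30], [0, 0, 0]], [0, [0, 0, -20], [0, 0, 0]], [0, [0, 0, 0], [0, 0, 0]], [0, [0, 0, 0], [0, 0, 0]]]'

```text
time: 26.55
ee_pos: [0.4467, 0.0233, 0.158]
orientation: [0.002, 0.701, 0.713, 0.001]
contact_force: [0.6, 0.1, -0.6]
finger_gap: 0.0791
grip_force: 0.0
```

Run:
```python
from h import *
d=snap("wrist"); W=cloud(d); fins(W,.027,.06,(.34,.62,-.2,.1)); save(d,"w11.png")
t=snap("top"); fins(cloud(t),.03,.07,(.36,.62,-.2,.1))
```

```text
[306, 173, 121, 117, 6292] [0.4782 0.0267 0.0351] [ 0.44  -0.011  0.027] [0.514 0.064 0.051] [476.9  26.7] [73.5 76. ] 87.1
[479, 201, 28, 73, 1429] [0.5557 0.0255 0.0323] [0.551 0.    0.027] [0.563 0.048 0.039] [557.1  24.2] [12.  47.2] 1.3
[187, 228, 71, 31, 1938] [0.3901 0.0227 0.0437] [0.369 0.013 0.027] [0.409 0.028 0.049] [388.8  20.6] [40.2 14.8] 2.9
[350, 238, 6, 16, 91] [ 0.5786 -0.086   0.0444] [ 0.559 -0.093  0.031] [ 0.599 -0.08   0.051] [579.1 -86.3] [39.4 12.7] 0.8
```

>>> apply_moves --plan '[[0, [0, -15, 0], [0, 0, 0.12]], [0, [0, 0, 0], [0, 0, 0.12]], [0, [0, 0, 0], [0, 0, 0.12]], [0, [0, 0, 0], [0, 0, 0.12]], [0, [0, 0, 0], [0, 0, 0.12]], [0, [0, 0, 0], [0, 0, 0.12]], [0, [0, 0, 0], [0, 0, 0.12]], [0, [0, 0, 0], [0, 0, 0.12]], [0, [0, 0, 0], [0, 0, 0.12]], [0, [0, 0, 0], [0, 0, 0.12]], [0, [0, 0, 0], [0, 0, 0.12]], [0, [0, 0, 0], [0, 0, 0.12]], [0, [0, 0, 0], [0, 0, 0.12]], [0, [-22, 0, 15], [0, 0, 0]], [0, [-18, 0, 20], [0, 0, 0]], [0, [0, 0, 20], [0, 0, 0]], [0, [0, 0, 0], [0, 0, 0]], [0, [0, 0, 0], [0, 0, 0]]]'

```text
time: 28.15
ee_pos: [0.3882, 0.0223, 0.0985]
orientation: [-0.0, 1.0, 0.013, -0.003]
contact_force: [-0.7, 0.3, 0.9]
finger_gap: 0.0854
grip_force: 0.0
```

Run:
```python
from h import *
print(sense()["joint_pos"]); go([.389,.0208,.040],0.015)
```

```text
[-1.15568123e-01 -2.92318675e-01 -5.07430581e-01  1.36088005e+00
  8.61449851e-05  2.99927035e+00]
shift [ 1.   1.6 58.4] turn [-0.001  0.005  0.012]
```

>>> apply_moves --plan '[[0, [0, 1.5, 15], [0, 0, 0.012]], [0, [0, 0, 20], [0, 0, 0]], [0, [0, 0, 14], [0, 0, 0]], [0, [0, 0, 8], [0, 0, 0]], [0, [0, 0, 0], [0, 0, 0]], [0, [0, 0, 0], [0, 0, 0]], [1, [0, 0, 0], [0, 0, 0]], [1, [0, 0, 0], [0, 0, 0]], [1, [0, 0, 0], [0, 0, 0]], [1, [0, 0, 0], [0, 0, 0]], [1, [0, 0, 0], [0, 0, 0]], [1, [0, 0, -1], [0, 0, 0]], [1, [0, 0, 0], [0, 0, 0]]]'

```text
time: 29.23
ee_pos: [0.3904, 0.0208, 0.0448]
orientation: [-0.0, 1.0, 0.008, 0.0]
contact_force: [-0.6, 2.0, -0.8]
finger_gap: 0.0128
grip_force: 61.5
```

Run:
```python
from h import *
go([.5785,.0240,.042],0.012)
t=snap("top"); fins(cloud(t),.027,.06,(.41,.62,-.2,.1))
d=snap("wrist"); fins(cloud(d),.025,.048,(.34,.42,-.05,.1))
```

```text
shift [188.1  -0.3   2.9] turn [-0.001 -0.     0.003]
[350, 238, 6, 16, 90] [ 0.5787 -0.086   0.0447] [ 0.56  -0.092  0.029] [ 0.599 -0.08   0.052] [579.4 -86.2] [39.  12.6] 0.3
[300, 252, 18, 5, 87] [0.5567 0.0268 0.0318] [0.551 0.005 0.027] [0.563 0.049 0.042] [557.1  26.9] [10.8 44.1] 0.7
[293, 271, 29, 30, 340] [0.4765 0.0265 0.035 ] [ 0.439 -0.006  0.027] [0.513 0.065 0.051] [476.1  29.5] [74.2 71.5] 0.4
[258, 273, 122, 128, 6056] [0.3958 0.0204 0.0436] [0.37  0.    0.025] [0.41  0.04  0.048] [391.5  18.1] [36.8 36.4] 37.1
```

>>> apply_moves --plan '[[1, [5, 0, 0], [0, 0, 0]], [1, [10, 0, 0], [0, 0, 0]], [1, [11, 0, 0], [0, 0, 0]], [1, [11, 0, 0], [0, 0, 0]], [1, [11, 0, 0], [0, 0, 0]], [1, [11, 0, 0], [0, 0, 0]], [1, [11, 0, 0], [0, 0, 0]], [1, [11, 0, 0], [0, 0, 0]], [1, [11, 0, 0], [0, 0, 0]], [1, [11, 0, 0], [0, 0, 0]], [1, [11, 0, 0], [0, 0, 0]], [1, [11, 0, 0], [0, 0, 0]], [1, [11, 0, 0], [0, 0, 0]], [1, [11, 0, 0], [0, 0, 0]], [1, [11, 0, 0], [0, 0, 0]], [1, [11, 0, 0], [0, 0, 0]], [1, [11, 0, 0], [0, 0, 0]], [1, [6, 0, 0], [0, 0, 0]], [1, [3, 0, 0], [0, 0, 0]], [1, [0, 0, 0], [0, 0, 0]]]'

```text
time: 31.0
ee_pos: [0.5771, 0.0231, 0.0449]
orientation: [0.0, 1.0, 0.007, -0.003]
contact_force: [-7.3, -0.1, 6.3]
finger_gap: 0.0126
grip_force: 62.4
```

Run:
```python
from h import *
print(sense()["contact_force"]); go([.5790,.0240,.045],0.012)
```

```text
[-7.30021761 -0.12488535  6.33513121]
shift [ 1.9 -0.9 -0.2] turn [0.001 0.006 0.002]
```

Within 2 mm. A small last push, then release, lift and back off to look.

>>> apply_moves --plan '[[1, [1, 0, -1], [0, 0, 0]], [1, [1, 0, 0], [0, 0, 0]], [1, [0, 0, 0], [0, 0, 0]], [0, [0, 0, 0], [0, 0, 0]], [0, [0, 0, 0], [0, 0, 0]], [0, [0, 0, 0], [0, 0, 0]], [0, [0, 0, 0], [0, 0, 0]], [0, [0, 0, -15], [0, 0, 0]], [0, [0, 0, -25], [0, 0, 0]], [0, [0, 0, -30], [0, 0, 0]], [0, [-20, 0, -30], [0, 0, 0]], [0, [-30, 8, -30], [0, 0, 0]], [0, [-40, 10, -20], [0, 0, 0]], [0, [-30, 10, 0], [0, 0, 0]], [0, [0, 10, 0], [0, 0, 0]], [0, [0, 10, 0], [0, 0, 0]], [0, [0, 0, 0], [0, -0.1, 0]], [0, [0, 0, 0], [0, -0.1, 0]], [0, [0, 0, 0], [0, 0, 0]], [0, [0, 0, 0], [0, 0, 0]]]'

```text
time: 32.67
ee_pos: [0.4681, -0.0256, 0.1899]
orientation: [0.0, 0.995, 0.007, -0.102]
contact_force: [0.0, 0.2, 0.3]
finger_gap: 0.0852
grip_force: 0.0
```

Run:
```python
from h import *
d=snap("wrist"); W=cloud(d); fins(W,.036,.06,(.40,.625,-.2,.1)); save(d,"w12.png")
t=snap("top"); save(t,"t2.png"); fins(cloud(t),.03,.06,(.41,.625,-.2,.1))
```

```text
[216, 0, 31, 31, 842] [0.5656 0.0213 0.0459] [0.558 0.015 0.036] [0.572 0.03  0.05 ] [565.1  22.3] [14.2 14.5] 1.3
[426, 0, 33, 29, 822] [ 0.5675 -0.0892  0.0458] [ 0.561 -0.098  0.036] [ 0.574 -0.083  0.05 ] [567.4 -90.6] [13.5 14.5] 2.3
```

View pics/w12.png

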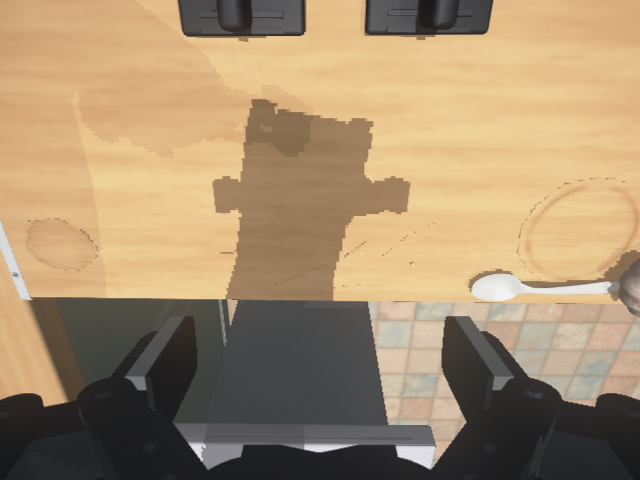

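The wrist view shows both tails square at (240,15) and (425,15), fins at x ≈ 0.578 and 0.580. I'll tilt to look under the front edge.

>>> apply_moves --plan '[[0, [-10, 0, 0], [0, 0.12, 0]], [0, [-10, 0, 0], [0, 0.12, 0]], [0, [-10, 0, 0], [0, 0.12, 0]], [0, [-10, 0, 0], [0, 0.12, 0]], [0, [-10, 0, 0], [0, 0.12, 0]], [0, [-10, 0, 0], [0, 0.12, 0]], [0, [-10, 0, 0], [0, 0.12, 0]], [0, [0, 0, 0], [0, 0, 0]], [0, [0, 0, 0], [0, 0, 0]], [0, [0, 0, 0], [0, 0, 0]]]'

```text
time: 33.6
ee_pos: [0.4114, -0.0287, 0.1857]
orientation: [-0.004, 0.954, 0.007, 0.301]
contact_force: [0.6, -0.4, 0.3]
finger_gap: 0.0852
grip_force: 0.0
```

Run:
```python
from h import *
d=snap("wrist"); W=cloud(d); fins(W,.03,.055,(.50,.70,-.2,.1)); save(d,"w13.png")
for y in(-.15,-.05,.1):
    q=W[(abs(W[...,2]-.08)<.004)&(abs(W[...,1]-y)<.006)&(W[...,0]>.6)]; print(y,len(q),q[:,0].min().round(4) if len(q) else 0)
```

```text
[214, 60, 83, 34, 1497] [0.6391 0.0289 0.0381] [ 0.628 -0.006  0.03 ] [0.666 0.062 0.049] [647.   28.2] [38.3 67.3] 0.5
[345, 61, 85, 32, 1428] [ 0.6407 -0.0839  0.0381] [ 0.63  -0.118  0.03 ] [ 0.665 -0.048  0.048] [647.5 -83.1] [35.  70.5] 0.5
[480, 62, 31, 29, 571] [ 0.6428 -0.1699  0.0419] [ 0.637 -0.18   0.03 ] [ 0.665 -0.165  0.055] [ 649.1 -167.6] [30.  12.7] 28.4
[389, 117, 23, 54, 1041] [ 0.576  -0.0891  0.0442] [ 0.559 -0.098  0.03 ] [ 0.599 -0.083  0.049] [579.2 -90.5] [39.3 14.5] 0.9
[247, 118, 21, 54, 1011] [0.5735 0.0214 0.0443] [0.557 0.015 0.03 ] [0.597 0.03  0.049] [576.7  22.5] [39.6 14.4] 0.9
-0.15 865 0.6321
-0.05 857 0.6313
0.1 832 0.6305
```

View pics/w13.png

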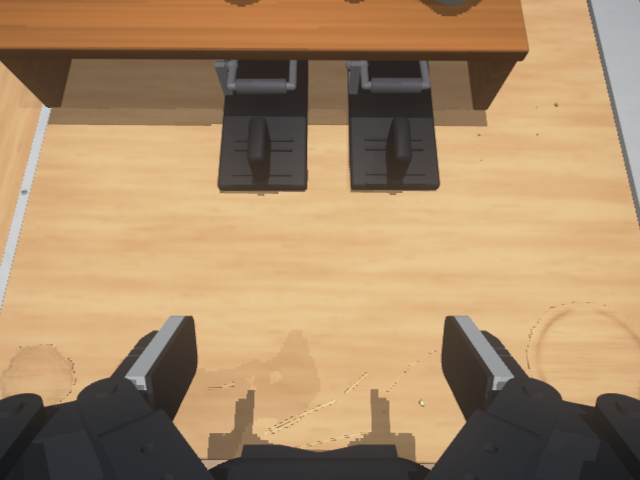

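The wrist view shows both bars lying hooked under the board's front edge at (262,85) and (395,85). The tails are square at (262,150) and (395,150), and there is no third trap.

```bash
python3 -c "
from station import job; print(job.hand_in())"
```

```text
the job is handed in; nothing more can be done
None
```

Both traps that were there are set and back under the shelf, square, with only their tails out at the front; I handed the job in at about 34 s and got no verdict back.

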